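# Dispense the next clip with the treadle

### The job

Please let one bulldog clip out of the dispenser: turn the carousel one click by its red bar, anticlockwise seen from above, so that the next clip comes over the brass gate, then press the treadle right down to its stop and hold it there about a second so that the gate draws fully back and the clip drops into the orange tub. Press gently, without forcing the treadle against its stop, and let it come all the way back up; leave the other two clips in their pockets, the tub standing where it is, and the other things on the bench alone.

Things in the scene. Friction and masses are not known exactly. Their poses are not given: they have to be found in the camera images.
- dispenser: Metal clip dispenser fixed to the bench (mm). Origin on the bench; x points to the gate's side, y from treadle end to carousel end. Carousel of six open steel pockets, 166 across, rims 113 high, on an upright axis at (0, 90) over a floor 85 high; gate mouth at (62, 90). Treadle along y at x = -24: hinge line at y -20, z 45; plate 56 wide, free end at y -150.
- turret (a joint): Carousel angle in rad, 0 at the start; grows anticlockwise seen from above. It clicks into a sprung detent at 0 and at 1.047 (one pocket on, where the next clip is over the gate); about 0.1 Nm turns it out of one detent, and past half way it pulls itself into the next.
- turret_grip (a point): Middle of the red bar on top of the carousel, on its axis, 141 above the bench: the point to grip. The bar is 62 long, 14 thick, and stands from 120 to 153 above the bench. This point's x axis lies along the bar (along the dispenser's x at the start).
- treadle (a joint): Treadle angle in rad: 0 up at rest, grows as it is pressed down. Its stop lies hidden under the plate and is set differently each time, between 0.16 and 0.31. The spring takes about 4 N at the pad at first; just before the stop the gate linkage adds a few N (about 12 N in all), then it is solid. More than 40 N on the treadle would bend it.
- treadle_pad (a point): Centre of the top of the black rubber pad (50 x 46) near the treadle's free end, 110 from the hinge; at rest about 79 above the bench and sloping down towards the hinge by 0.25 rad.
- gate (a joint): Brass sliding gate under the mouth, in m: 0 shut, 0.044 fully drawn back (along the dispenser's +x). It is worked only by the last part of the treadle's travel, is fully back only at the stop, and springs shut.
- clip_next: Silver bulldog clip 30 x 22 x 17, the next to come: one pocket clockwise of the gate. Origin at the centre of its underside.
- clip_second: Silver bulldog clip like the first, two pockets clockwise of the gate; it stays in the carousel.
- clip_third: Silver bulldog clip like the first, three pockets from the gate; it stays in the carousel.
- tub: Orange open plastic tub 112 (x) x 92 (y) x 42, walls 4, loose, standing on the bench under the gate. Origin at the centre of its underside.
- prism: A clear glass triangular prism paperweight, 80 long, about 42 high; a bystander. Origin at the centre of its underside (sizes in mm).
- card_holder: A walnut card holder with white cards, 50 x 100 x 57; a bystander. Origin at the centre of its underside (sizes in mm).
- stapler: A blue and steel stapler, 140 x 36 x 48; a bystander. Origin at the centre of its underside (sizes in mm).
- mug: A blue ceramic mug, 80 across, 95 high; a bystander. Origin at the centre of its underside (sizes in mm).
Things that resemble listed ones, but are neither listed nor needed, are in the scene too. Of the things that look like the tub, the smallest one is meant.

How it is judged (in metres and radians):
On the way, in this order (a step that is already met when the one before it is completed fails the run):
1. the carousel has been turned one click anticlockwise and sits in its detent (value of joint turret between 0.9872 and 1.1072 rad), for 0.3 s.
2. the treadle is held down on its stop by the gripper, with the gate fully drawn back and the carousel still in its detent (all of step 1 and value of joint gate above 0.04 m and contact force between the fingers and treadle above 1 N), for 0.5 s.
At the end, for the whole second after the job is handed in: The next clip lies at rest inside the tub; the carousel sits in its next detent (1.047 rad within 0.06); the treadle is back up (under 0.03 rad) and the gate shut (within 3 mm); the other two clips are still in their carousel pockets; the tub stands upright within 30 mm of where it was (all of step 1 and value of joint treadle below 0.03 rad and value of joint gate below 0.003 m and x of clip_next in the frame of tub between -0.052 and 0.052 m and y of clip_next in the frame of tub between -0.042 and 0.042 m and z of clip_next in the frame of tub below 0.03 m and linear speed of clip_next below 0.02 m/s and z of each of clip_second, clip_third in the frame of dispenser above 0.075 m and horizontal distance between each of clip_second, clip_third and turret_grip below 0.08 m and distance of tub from where it was at the start of the episode below 0.03 m and angle between tub's own z axis and vertical below 0.1 rad); the robot touches nothing.
It fails at once if the fingers force the treadle with more than 40 N (contact force between the fingers and treadle above 40 N).
It fails at once if the prism, card holder, stapler or mug is moved more than 20 mm (distance of any of prism, card_holder, stapler, mug from where it was at the start of the episode above 0.02 m).
It also fails if it takes over 48 s, if anything falls off the work surface, if the arm or the gripper's body presses on something with over 40 N, if the wrist force passes 120 N, or if a joint passes its speed limit or range.

### The arm

A 6-joint arm with a two-finger parallel gripper is mounted at the origin on the work surface. World frame = base frame: x ahead of the robot, y to its left, z up, the work surface at z = 0. Lengths are in mm, angles in rad, forces in N, time in s.
With the tool pointing down it reaches from about 350 to 975 mm from the base axis. Payload 7.1 kg.
Tool frame: the origin (TCP) lies midway between the tips of the shut fingers; the grasp point (between the pads) lies 19 mm behind it; z points along the fingers, y is the line along which they close (so a half turn about z gives the same grasp; the last joint's range is limited). The gripper opens to 88 mm and grips with 3 to 60 N. Pads are 20 mm wide; open, the fingers measure 115 mm over their backs; the gripper's body (75 mm by 178 mm) begins 61 mm behind the grasp point.
Start: joints at [1.164, 0.423, 1.63, -0, 1.089, -0.019], TCP at [236.313, 578.585, 222.675] pointing down, gripper open.
Joint ranges: [-3, 3], [-0.9, 2.11], [0.09, 2.58], [-1.31, 4.45], [0.11, 2.69], [-2.54, 2.54]. Speed limits (rad/s): [2.39, 2.39, 3.01, 3.14, 3.14, 3.14].

### API

Orientations are given as a rotation vector (axis times angle).
In Python, from workcell import ctrl gives the robot as it stands.
- The arm moves only by the shell command python3 -m pendant 'ROWS'. ROWS is a JSON object of lists of equal length, an entry for each row: "grip": the opening, from -1 (shut) to 1 (fully open); "linear": the shift along the tool's x, y, z in mm, a list of three; "angular": the turn, a rotation vector about the tool's x, y, z in rad, a list of three. In form: {"grip": [grip, ...], "linear": [[tx, ty, tz], ...], "angular": [[ax, ay, az], ...]}. A call has 1 to 12 rows; each row shifts and turns the commanded pose from where the row before left it, along the tool's axes as they then stand; what a row does not reach is not made up. A row lasts 1/12 s, in which the tool goes at most 41.7 mm and 7.16 degrees, less where a joint would pass 70% of its speed; a pose out of reach is approached as far as the arm can. A call with a gripper value outside its range is refused whole. The fingers move at their own pace and stop on an object; the grip force is fixed at half the most. Time passes only in rows, so rows that do not move let the fingers close. It gives the time, the measured TCP pose, the force, the opening and the grip force at its end, in the units of the state.
- ctrl.get_obs(): the state, without advancing time (a new reading comes with each control period).
- ctrl.get_image(name): name is "side" or "top"; returns the picture (384x512x3 uint8, red, green, blue); there is no depth.
- ctrl.camera_params(name): a dict with "vfov" (degrees; the focal length in pixels is half the picture's height over the tangent of half this angle, whatever the lens; pixels are square), "cx", "cy" (the principal point, pixels), "k1" (the pictures are not rectified: a ray, as slopes to the right and down, at radius r is drawn at 1 + k1 r^2 times it, then the intrinsics apply), "R" (3x3) and "t" (3): a world point X has camera coordinates R X + t. Camera axes: x right, y down, z forward; pixel columns grow to the right and rows downward; lengths in mm; the calibration is good to about 2 mm. A picture is of the moment at which its call begins. camera_params takes no time and is no camera call.
- ctrl.close_job(): hands the job in; it is judged then, once.
The state is a dict: "t": time; "qpos": joint angles; "qvel": joint speeds; "joint_torque": joint torques, N m; "ee_pos": TCP position; "orientation": TCP orientation; "ft_force": force on the tool from outside, world axes, zero at the start; "moment": the same for the moment, N m; "width": finger opening in mm; "grasp_force": force on a finger pad.
Only numpy, scipy, OpenCV 4.12 (cv2) and the standard library are available. Lean on these libraries where they do the work, as an engineer would, in place of code of your own. Each camera call takes 0.05 s, during which the arm holds its last target. There are 200 camera calls.

## Working session

There is one attempt and no reset: what is moved stays moved. The work goes in short steps, Python scripts to look and compute and a shell command to move; the robot and the scene stay as the last step left them, time stands still between calls to the robot, and variables do not carry over. Pictures are saved under pics/ and viewed, at most 10 in all, crops included, and the job is handed in when it is done.

```bash
mkdir -p pics
python3 - <<'E'
from workcell import ctrl
import cv2
for n in("side","top"):
    cv2.imwrite(f"pics/{n}0.png",cv2.cvtColor(ctrl.get_image(n),cv2.COLOR_RGB2BGR)); print(n,ctrl.camera_params(n))
print(ctrl.get_obs())
E
```

```text
side {'vfov': 52.377611954674556, 'cx': 256.6471476629511, 'cy': 193.02741754733964, 'k1': -0.04903729958353019, 'R': array([[ 0.95328153, -0.30205835,  0.00388343],
       [-0.2278068 , -0.7272711 , -0.64744174],
       [ 0.19838949,  0.61630958, -0.76210505]]), 't': array([-480.91770234,  277.2151612 , 1243.78006414])}
top {'vfov': 55.19403500485993, 'cx': 255.99018504541286, 'cy': 192.20642288615932, 'k1': 0.023406117059080904, 'R': array([[-0.00616666, -0.99994145,  0.00889155],
       [-0.99204816,  0.00499972, -0.12575947],
       [ 0.12570765, -0.00959636, -0.99202091]]), 't': array([  98.62745321,  566.18280739, 1333.49459828])}
{'t': 0.1, 'qpos': array([ 1.16400169e+00,  4.23772698e-01,  1.63057455e+00,  3.58005247e-05,
        1.08860869e+00, -1.89747091e-02]), 'qvel': array([-0.00012692, -0.00208381, -0.00147451, -0.00038551, -0.00045498,
        0.00143781]), 'joint_torque': array([ 1.61951548e-04, -5.45609665e+01, -2.74322838e+01,  6.45243097e-02,
        1.87959289e-02, -3.80463644e-05]), 'ee_pos': array([236.11699588, 578.15757261, 221.98959776]), 'orientation': array([-6.05339620e-01, -3.08239511e+00,  2.08237414e-03]), 'ft_force': array([ 1.24264689, -0.33537953,  0.04420644]), 'moment': array([0.00509522, 0.05831431, 0.00832051]), 'grasp_force': 0.0, 'width': 87.88133857843677}
```

View pics/side0.png

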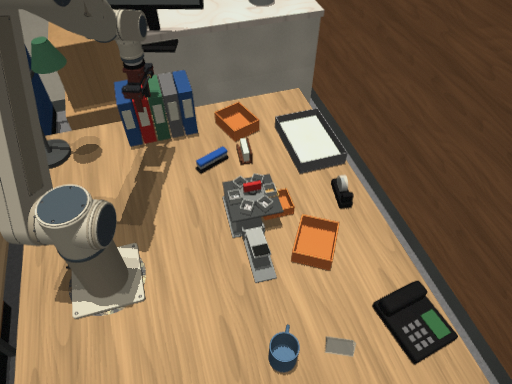

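View pics/top0.png

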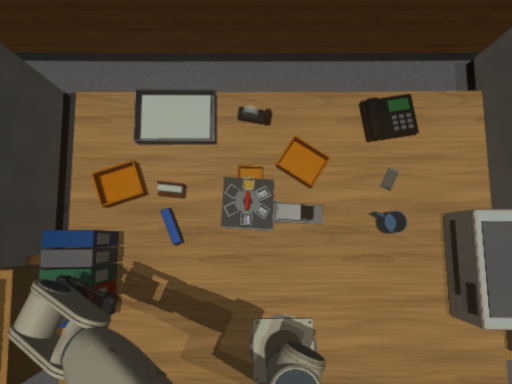

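The side view shows the red bar at about (252,186), the dispenser deck around it and the treadle's dark pad at (257,242). The top view shows the bar at (247,201), the pad at (307,212) and the small tub at (251,172). Dispenser axes run nearly along world x and y.

```bash
cat > h.py <<'E'
import numpy as np, cv2
from workcell import ctrl
C={n:ctrl.camera_params(n) for n in("side","top")}
def ray(n,p):
    c=C[n];f=192/np.tan(np.radians(c["vfov"]/2))
    K=np.array([[f,0,c["cx"]],[0,f,c["cy"]],[0,0,1]])
    u=cv2.undistortPoints(np.array([[p]],float),K,np.array([c["k1"],0,0,0.]))[0,0]
    R=np.array(c["R"]);return -R.T@c["t"],R.T@np.array([u[0],u[1],1])
def plane(n,p,z):
    o,d=ray(n,p);return o+d*(z-o[2])/d[2]
def tri(a,b):
    o1,d1=ray("side",a);o2,d2=ray("top",b)
    s=np.linalg.lstsq(np.c_[d1,-d2],o2-o1,rcond=None)[0]
    p,q=o1+s[0]*d1,o2+s[1]*d2;return (p+q)/2,np.linalg.norm(p-q)
def blob(m,box):
    x0,y0,x1,y1=box;k=np.zeros(m.shape,np.uint8);k[y0:y1,x0:x1]=m[y0:y1,x0:x1]
    n,l,s,c=cv2.connectedComponentsWithStats(k);i=1+np.argmax(s[1:,4])
    return c[i],s[i],(l==i).astype(np.uint8)
E
python3 - <<'E'
from h import *
I={n:cv2.imread(f"pics/{n}0.png").astype(int) for n in C}
red=lambda i:((i[...,2]>110)&(i[...,1]<60)&(i[...,0]<60)).astype(np.uint8)
dark=lambda i:(i.max(2)<60).astype(np.uint8)
r={};p={}
r["side"]=blob(red(I["side"]),(235,170,275,205));r["top"]=blob(red(I["top"]),(230,180,265,220))
p["side"]=blob(dark(I["side"]),(243,228,275,270));p["top"]=blob(dark(I["top"]),(290,200,325,224))
for k,v in(("red",r),("pad",p)):
    print(k,[(v[n][0],v[n][1]) for n in v],tri(v["side"][0],v["top"][0]))
    print(cv2.minAreaRect(cv2.findNonZero(v["top"][2])))
print("bar@153",plane("top",r["top"][0],153),"pad@79",plane("top",p["top"][0],79), plane("side",p["side"][0],79))
a=cv2.resize(cv2.imread("pics/top0.png")[155:235,215:330],None,fx=5,fy=5,interpolation=2)
b=cv2.resize(cv2.imread("pics/side0.png")[165:285,215:305],None,fx=4,fy=4,interpolation=2)
o=np.zeros((480,1000,3),np.uint8);o[:400,:575]=a;o[:480,580:940]=b
cv2.imwrite("pics/crop.png",cv2.resize(o,(800,384)))
E
```

```text
red [(array([252.16071429, 183.33928571]), array([243, 180,  18,   7,  56], dtype=int32)), (array([246.80597015, 199.8358209 ]), array([245, 191,   5,  18,  67], dtype=int32))] (array([527.38020223, 127.78481906, 149.14356929]), np.float64(2.227175740701872))
((246.79208374023438, 199.57920837402344), (3.880645275115967, 17.114639282226562), 5.7105937004089355)
pad [(array([260.80985915, 249.76056338]), array([253, 244,  17,  12, 142], dtype=int32)), (array([306.59060403, 211.79865772]), array([301, 206,  12,  13, 149], dtype=int32))] (array([490.25600548, -85.74037362,  75.29635955]), np.float64(1.0384617490006955))
((306.5, 212.0), (12.0, 11.0), 90.0)
bar@153 [525.87035888 127.92163999 153.        ] pad@79 [489.47648705 -85.09588359  79.        ] [490.0161797  -87.99613313  79.        ]
```

View pics/crop.png

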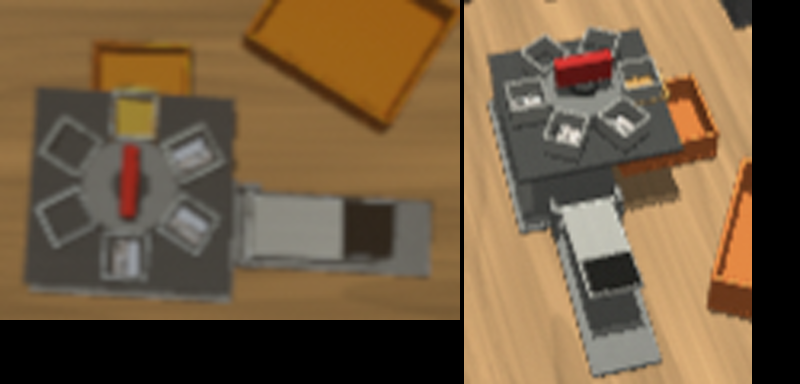

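The crop shows the bar lying almost along image vertical, from about (130,145) to (128,218) in the crop. Clips lie in the right-upper, right-lower and bottom pockets, and the mouth is at the top over the small tub. The pad is the dark square at (367,230). The bar-to-pad distance is 217 mm (expected 218), and the heights of 149 and 75 are plausible. Dispenser yaw is about -3°.

Run:
```python
from h import *
from scipy.spatial.transform import Rotation as R
o=ctrl.get_obs();M=R.from_rotvec(o["orientation"]).as_matrix();print(M.round(3))
for q in((128,143),(143,143),(197,135)): print("binder base",plane("side",q,0).round())
ax,pad=np.array([526,128]),np.array([489.5,-86])
d=ax-pad;print("yaw",np.degrees(np.arctan2(d[1],d[0])-np.arctan2(216.6,24)),np.hypot(*d))
print("shift tool",M.T@(np.array([526,128,225])-o["ee_pos"]))
```

```text
[[-0.926  0.378 -0.001]
 [ 0.378  0.926 -0.001]
 [ 0.    -0.001 -1.   ]]
binder base [128. 636.   0.]
binder base [190. 616.   0.]
binder base [421. 596.   0.]
yaw -3.3564971411467175 217.09041895026138
shift tool [-438.59659216 -307.09809207   -2.61724521]
```

```bash
python3 -m pendant '{"grip":[1,1,1,1],"linear":[[-13,-32,0],[-13,-32,0],[-13,-32,0],[0,0,0]],"angular":[[0,0,0],[0,0,0],[0,0,0],[0,0,0]]}'
python3 -m pendant '{"grip":[1,1,1,1,1,1,1,1,1,1,1,1],"linear":[[-33,-17.5,0],[-33,-17.5,0],[-33,-17.5,0],[-33,-17.5,0],[-33,-17.5,0],[-33,-17.5,0],[-33,-17.5,0],[-33,-17.5,0],[-33,-17.5,0],[-33,-17.5,0],[-33,-17.5,0],[-33,-17.5,0]],"angular":[[0,0,0],[0,0,0],[0,0,0],[0,0,0],[0,0,0],[0,0,0],[0,0,0],[0,0,0],[0,0,0],[0,0,0],[0,0,0],[0,0,0]]}'
python3 -m pendant '{"grip":[1,1,1,1,1],"linear":[[0,0,0],[0,0,0],[0,0,0],[0,0,0],[0,0,0]],"angular":[[0,0,-0.11],[0,0,-0.11],[0,0,-0.11],[0,0,0],[0,0,0]]}'
python3 - <<'E'
from h import *
from scipy.spatial.transform import Rotation as R
o=ctrl.get_obs();M=R.from_rotvec(o["orientation"]).as_matrix();print(M.round(3),o["ee_pos"],o["ft_force"],o["qpos"])
print("shift tool",M.T@(np.array([526,128,130])-o["ee_pos"]))
im=cv2.cvtColor(ctrl.get_image("side"),cv2.COLOR_RGB2BGR)
cv2.imwrite("pics/a.png",cv2.resize(im[80:240,160:340],None,fx=3.5,fy=3.5,interpolation=2))
E
```

```text
t: 0.43
ee_pos: [234.8, 468.8, 221.4]
orientation: [-0.607, -3.081, 0.01]
ft_force: [-0.8, 0.6, -0.2]
width: 88.2
grasp_force: 0.0
t: 1.43
ee_pos: [524.6, 129.4, 222.6]
orientation: [0.606, 3.083, 0.0]
ft_force: [-0.4, -0.2, -0.2]
width: 88.2
grasp_force: 0.0
t: 1.85
ee_pos: [523.5, 130.9, 222.5]
orientation: [-0.096, -3.14, 0.0]
ft_force: [0.4, -0.5, 1.3]
width: 87.5
grasp_force: 0.0
[[-0.998  0.061 -0.   ]
 [ 0.061  0.998  0.   ]
 [ 0.    -0.    -1.   ]] [523.49626366 130.93609332 222.49000011] [ 0.36014259 -0.45791288  1.26010339] [ 2.23006006e-01  2.98753542e-01  1.81909997e+00  6.10618717e-05
  1.02394992e+00 -1.28665137e+00]
shift tool [-2.69860956 -2.77670688 92.48944191]
```

View pics/a.png

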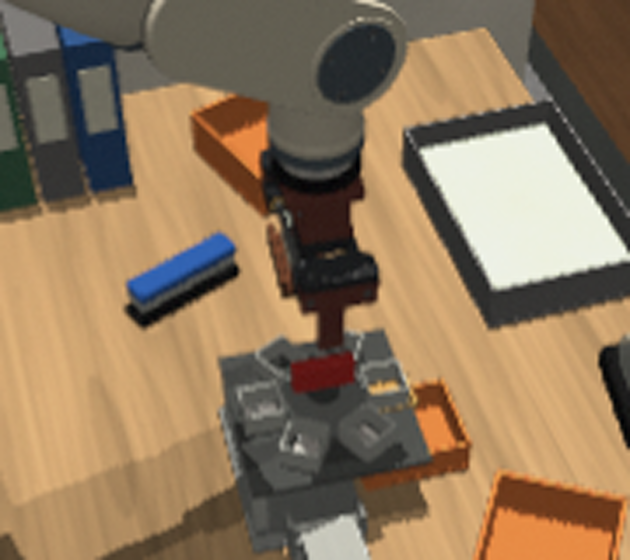

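The image shows the gripper straight over the red bar, which lies at (323,372) in the crop, with the fingers to either side of it. Descending and closing.

```bash
python3 -m pendant '{"grip":[1,1,1,1,1,1],"linear":[[-3,-3,20],[0,0,25],[0,0,25],[0,0,15],[0,0,8],[0,0,0]],"angular":[[0,0,0],[0,0,0],[0,0,0],[0,0,0],[0,0,0],[0,0,0]]}'
python3 -m pendant '{"grip":[0,-0.3,-0.5,-1,-1,-1,-1,-1],"linear":[[0,0,0],[0,0,0],[0,0,0],[0,0,0],[0,0,0],[0,0,0],[0,0,0],[0,0,0]],"angular":[[0,0,0],[0,0,0],[0,0,0],[0,0,0],[0,0,0],[0,0,0],[0,0,0],[0,0,0]]}'
```

```text
t: 2.4
ee_pos: [525.0, 127.7, 128.1]
orientation: [-0.093, -3.137, 0.001]
ft_force: [1.0, 0.5, 0.1]
width: 87.6
grasp_force: 0.0
t: 3.07
ee_pos: [526.2, 127.6, 129.8]
orientation: [0.091, 3.14, 0.0]
ft_force: [0.1, -0.9, 0.5]
width: 38.0
grasp_force: 0.0
```

```bash
python3 -m pendant '{"grip":[-1,-1,-1,-1,-1,-1,-1,-1],"linear":[[0,0,0],[0,0,0],[0,0,0],[0,0,0],[0,0,0],[0,0,0],[0,0,0],[0,0,0]],"angular":[[0,0,0],[0,0,0],[0,0,0],[0,0,0],[0,0,0],[0,0,0],[0,0,0],[0,0,0]]}'
```

```text
t: 3.73
ee_pos: [526.1, 127.4, 129.6]
orientation: [-0.091, -3.14, 0.001]
ft_force: [-0.9, -2.8, 0.3]
width: 13.8
grasp_force: 30.0
```

```bash
python3 -m pendant '{"grip":[-1,-1,-1,-1,-1,-1,-1,-1,-1,-1,-1,-1],"linear":[[0,0,0],[0,0,0],[0,0,0],[0,0,0],[0,0,0],[0,0,0],[0,0,0],[0,0,0],[0,0,0],[0,0,0],[0,0,0],[0,0,0]],"angular":[[0,0,-0.095],[0,0,-0.095],[0,0,-0.095],[0,0,-0.095],[0,0,-0.095],[0,0,-0.095],[0,0,-0.095],[0,0,-0.095],[0,0,-0.095],[0,0,-0.095],[0,0,-0.097],[0,0,0]]}'
python3 -m pendant '{"grip":[-1,-1,-1,-1],"linear":[[0,0,0],[0,0,0],[0,0,0],[0,0,0]],"angular":[[0,0,0],[0,0,0],[0,0,0],[0,0,0]]}'
python3 - <<'E'
from h import *
o=ctrl.get_obs();print(o["qpos"],o["moment"],o["ft_force"])
E
```

```text
t: 4.73
ee_pos: [526.4, 126.7, 129.6]
orientation: [1.499, -2.761, 0.002]
ft_force: [1.6, -7.7, 0.0]
width: 13.6
grasp_force: 30.0
t: 5.07
ee_pos: [526.4, 126.7, 129.6]
orientation: [1.492, -2.764, 0.002]
ft_force: [2.5, -8.5, -0.5]
width: 14.0
grasp_force: 30.0
[ 2.15043737e-01  4.32100532e-01  1.87962449e+00 -2.09812281e-03
  8.29740080e-01 -2.34411287e+00] [-1.14902758 -0.20889911  0.0154695 ] [ 2.4661368  -8.46239197 -0.51219547]
```

```bash
python3 -m pendant '{"grip":[0.2,0.2,0.2,0.2,0.2,0.2,0.2,0.2,0.2,0.2,0.2],"linear":[[0,0,0],[0,0,0],[0,0,0],[0,0,0],[0,0,0],[0,0,0],[0,0,-15],[0,0,-25],[0,0,-25],[0,0,-25],[0,0,0]],"angular":[[0,0,0],[0,0,0],[0,0,0],[0,0,0],[0,0,0],[0,0,0],[0,0,0],[0,0,0],[0,0,0],[0,0,0],[0,0,0]]}'
python3 - <<'E'
from h import *
from scipy.spatial.transform import Rotation as R
o=ctrl.get_obs();M=R.from_rotvec(o["orientation"]).as_matrix();print(M.round(3),o["ee_pos"],o["ft_force"],o["qpos"])
print("shift tool",M.T@(np.array([490,-86,130])-o["ee_pos"]))
E
```

```text
t: 5.98
ee_pos: [528.8, 128.4, 224.4]
orientation: [-1.488, 2.758, -0.003]
ft_force: [0.6, 0.3, 1.0]
width: 52.7
grasp_force: 0.0
[[-0.549 -0.836  0.008]
 [-0.836  0.549  0.002]
 [-0.006 -0.005 -1.   ]] [528.81115958 128.35220953 224.3753994 ] [0.55185408 0.3031104  0.9520438 ] [ 2.16197210e-01  2.99471656e-01  1.81305643e+00  9.56722202e-05
  1.02130999e+00 -2.34396464e+00]
shift tool [200.96830195 -84.79909923  93.70563607]
```

```bash
python3 -m pendant '{"grip":[0.2,0.2,0.2,0.2,0.2,0.2,0.2,0.2,0.2,0.2,0.2],"linear":[[0,0,0],[0,0,0],[0,0,0],[0,0,0],[0,0,0],[0,0,0],[0,0,0],[0,0,0],[0,0,0],[0,0,0],[0,0,0]],"angular":[[0,0,0.105],[0,0,0.105],[0,0,0.105],[0,0,0.105],[0,0,0.105],[0,0,0.105],[0,0,0.105],[0,0,0.105],[0,0,0.105],[0,0,0.102],[0,0,0]]}'
python3 -m pendant '{"grip":[-1,-1,-1,-1,-1,-1,-1,-1,-1,-1,-1,-1],"linear":[[3,-27,0],[3,-27,0],[3,-27,0],[3,-27,0],[3,-27,0],[3,-27,0],[3,-27,0],[3,-27,0],[0,0,25],[0,0,25],[0,0,25],[0,0,20]],"angular":[[0,0,0],[0,0,0],[0,0,0],[0,0,0],[0,0,0],[0,0,0],[0,0,0],[0,0,0],[0,0,0],[0,0,0],[0,0,0],[0,0,0]]}'
python3 -m pendant '{"grip":[-1,-1,-1],"linear":[[0,0,10],[0,0,0],[0,0,0]],"angular":[[0,0,0],[0,0,0],[0,0,0]]}'
python3 - <<'E'
from h import *
from scipy.spatial.transform import Rotation as R
o=ctrl.get_obs();M=R.from_rotvec(o["orientation"]).as_matrix();print(M.round(3),o["ee_pos"],o["ft_force"],o["width"])
print("shift tool",M.T@(np.array([490,-86,79])-o["ee_pos"]))
a=cv2.cvtColor(ctrl.get_image("side"),cv2.COLOR_RGB2BGR)[140:290,190:310]
b=cv2.cvtColor(ctrl.get_image("top"),cv2.COLOR_RGB2BGR)[150:240,210:330]
cv2.imwrite("pics/b.png",np.hstack([cv2.resize(a,(400,500),interpolation=2),cv2.copyMakeBorder(cv2.resize(b,(400,300),interpolation=2),0,200,0,0,0)]))
E
```

```text
t: 6.9
ee_pos: [525.8, 127.7, 219.1]
orientation: [-0.096, -3.139, 0.0]
ft_force: [-0.1, -0.2, -0.3]
width: 52.5
grasp_force: 0.0
t: 7.9
ee_pos: [488.9, -86.8, 123.0]
orientation: [-0.086, -3.139, -0.0]
ft_force: [0.3, -0.5, 0.2]
width: 0.7
grasp_force: 0.0
t: 8.15
ee_pos: [489.6, -86.5, 114.6]
orientation: [-0.088, -3.139, -0.0]
ft_force: [0.4, -0.2, 1.0]
width: 0.5
grasp_force: 0.0
[[-0.998  0.056 -0.001]
 [ 0.056  0.998  0.   ]
 [ 0.001  0.    -1.   ]] [489.63380419 -86.51641026 114.58152287] [ 0.44200846 -0.21784302  0.97418766] 0.5338434323522651
shift tool [-0.36841197  0.53146812 35.58127827]
```

View pics/b.png

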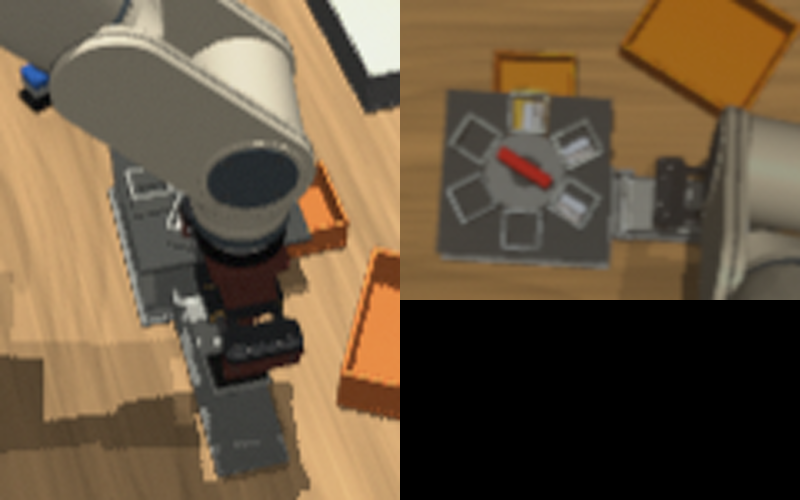

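The bar has turned about 60° anticlockwise: in the top panel it runs from (500,150) to (550,187), and a clip now sits in the gate pocket at (528,112). The fingers are closed over the black pad. Going down to touch.

```bash
python3 -m pendant '{"grip":[-1,-1,-1,-1],"linear":[[0,0,15],[0,0,12],[0,0,6],[0,0,0]],"angular":[[0,0,0],[0,0,0],[0,0,0],[0,0,0]]}'
python3 -m pendant '{"grip":[-1,-1,-1,-1],"linear":[[0,0,3],[0,0,3],[0,0,0],[0,0,0]],"angular":[[0,0,0],[0,0,0],[0,0,0],[0,0,0]]}'
python3 -m pendant '{"grip":[-1,-1,-1,-1],"linear":[[0,0,3],[0,0,3],[0,0,0],[0,0,0]],"angular":[[0,0,0],[0,0,0],[0,0,0],[0,0,0]]}'
```

```text
t: 8.58
ee_pos: [489.6, -86.5, 81.6]
orientation: [-0.09, -3.14, -0.0]
ft_force: [-0.6, 0.6, 0.7]
width: 0.7
grasp_force: 0.0
t: 8.92
ee_pos: [490.5, -86.9, 76.3]
orientation: [0.091, 3.139, -0.001]
ft_force: [-0.0, -1.1, 3.2]
width: 0.5
grasp_force: 1.5
t: 9.25
ee_pos: [490.2, -86.7, 69.7]
orientation: [0.091, 3.139, -0.0]
ft_force: [0.6, -2.8, 4.1]
width: 0.5
grasp_force: 1.8
```

```bash
python3 -m pendant '{"grip":[-1,-1,-1,-1],"linear":[[0,0,2],[0,0,2],[0,0,0],[0,0,0]],"angular":[[0,0,0],[0,0,0],[0,0,0],[0,0,0]]}'
python3 -m pendant '{"grip":[-1,-1,-1],"linear":[[0,0,2],[0,0,0],[0,0,0]],"angular":[[0,0,0],[0,0,0],[0,0,0]]}'
```

```text
t: 9.58
ee_pos: [489.9, -86.8, 65.6]
orientation: [0.091, 3.14, -0.0]
ft_force: [1.1, -1.9, 5.6]
width: 0.6
grasp_force: 2.3
t: 9.83
ee_pos: [490.0, -86.9, 63.9]
orientation: [0.091, 3.14, -0.001]
ft_force: [1.4, -4.5, 6.8]
width: 0.6
grasp_force: 3.4
```

```bash
python3 -m pendant '{"grip":[-1,-1,-1],"linear":[[0,0,1.5],[0,0,0],[0,0,0]],"angular":[[0,0,0],[0,0,0],[0,0,0]]}'
```

```text
t: 10.08
ee_pos: [490.0, -87.1, 62.4]
orientation: [0.09, 3.14, -0.001]
ft_force: [1.0, -5.4, 7.5]
width: 0.3
grasp_force: 3.7
```

```bash
python3 -m pendant '{"grip":[-1,-1,-1],"linear":[[0,0,1.5],[0,0,0],[0,0,0]],"angular":[[0,0,0],[0,0,0],[0,0,0]]}'
```

```text
t: 10.33
ee_pos: [490.0, -87.2, 61.0]
orientation: [0.09, 3.14, -0.001]
ft_force: [0.0, -5.5, 7.7]
width: 0.3
grasp_force: 4.0
```

```bash
python3 -m pendant '{"grip":[-1,-1,-1],"linear":[[0,0,1.5],[0,0,0],[0,0,0]],"angular":[[0,0,0],[0,0,0],[0,0,0]]}'
```

```text
t: 10.58
ee_pos: [490.0, -87.4, 59.5]
orientation: [0.09, 3.14, -0.002]
ft_force: [-0.4, -6.9, 9.3]
width: 0.6
grasp_force: 4.4
```

```bash
python3 -m pendant '{"grip":[-1,-1,-1],"linear":[[0,0,1],[0,0,0],[0,0,0]],"angular":[[0,0,0],[0,0,0],[0,0,0]]}'
```

```text
t: 10.83
ee_pos: [490.0, -87.3, 58.6]
orientation: [0.09, 3.14, -0.002]
ft_force: [-2.2, -6.7, 10.5]
width: 0.5
grasp_force: 4.6
```

```bash
python3 -m pendant '{"grip":[-1,-1,-1],"linear":[[0,0,1],[0,0,0],[0,0,0]],"angular":[[0,0,0],[0,0,0],[0,0,0]]}'
```

```text
t: 11.08
ee_pos: [490.0, -87.4, 57.6]
orientation: [0.09, 3.139, -0.002]
ft_force: [-0.6, -7.3, 10.6]
width: 0.4
grasp_force: 4.9
```

```bash
python3 -m pendant '{"grip":[-1,-1,-1],"linear":[[0,0,1],[0,0,0],[0,0,0]],"angular":[[0,0,0],[0,0,0],[0,0,0]]}'
```

```text
t: 11.33
ee_pos: [490.0, -87.4, 56.6]
orientation: [0.09, 3.14, -0.002]
ft_force: [-0.9, -7.0, 10.3]
width: 0.4
grasp_force: 5.1
```

```bash
python3 -m pendant '{"grip":[-1,-1,-1],"linear":[[0,0,1],[0,0,0],[0,0,0]],"angular":[[0,0,0],[0,0,0],[0,0,0]]}'
```

```text
t: 11.58
ee_pos: [490.1, -87.5, 56.0]
orientation: [0.09, 3.139, -0.002]
ft_force: [-2.0, -7.8, 15.1]
width: 0.7
grasp_force: 7.6
```

```bash
python3 -m pendant '{"grip":[-1,-1,-1],"linear":[[0,0,0.7],[0,0,0],[0,0,0]],"angular":[[0,0,0],[0,0,0],[0,0,0]]}'
```

```text
t: 11.83
ee_pos: [490.1, -87.5, 55.8]
orientation: [0.09, 3.139, -0.002]
ft_force: [-4.0, -7.8, 22.3]
width: 0.5
grasp_force: 10.8
```

```bash
python3 -m pendant '{"grip":[-1,-1,-1,-1,-1,-1,-1,-1,-1,-1,-1,-1],"linear":[[0,0,0],[0,0,0],[0,0,0],[0,0,0],[0,0,0],[0,0,0],[0,0,0],[0,0,0],[0,0,0],[0,0,0],[0,0,0],[0,0,0]],"angular":[[0,0,0],[0,0,0],[0,0,0],[0,0,0],[0,0,0],[0,0,0],[0,0,0],[0,0,0],[0,0,0],[0,0,0],[0,0,0],[0,0,0]]}'
python3 - <<'E'
from h import *
b=cv2.cvtColor(ctrl.get_image("top"),cv2.COLOR_RGB2BGR)[150:240,210:330]
cv2.imwrite("pics/c.png",cv2.resize(b,(800,600),interpolation=2))
E
```

```text
t: 12.83
ee_pos: [490.1, -87.5, 55.8]
orientation: [0.09, 3.139, -0.002]
ft_force: [-3.7, -7.3, 21.0]
width: 0.3
grasp_force: 10.8
```

View pics/c.png

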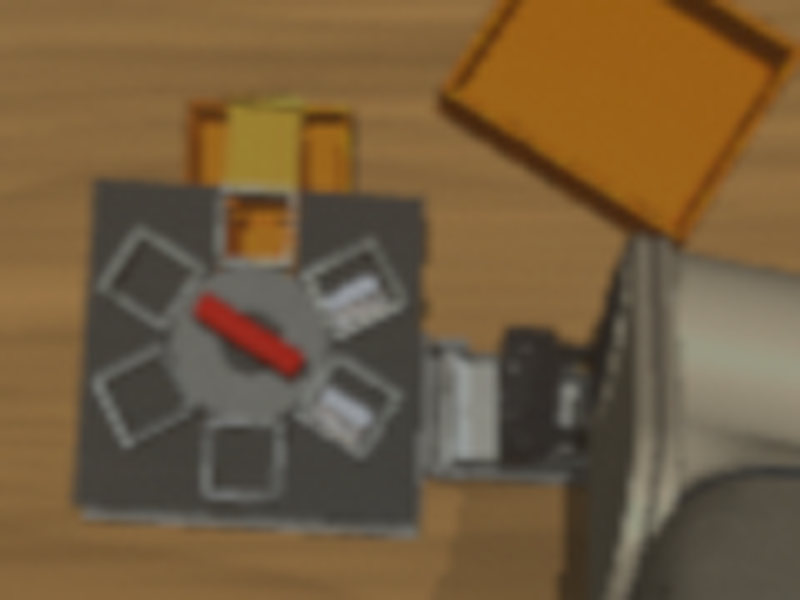

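The brass gate is drawn back, lying over the tub at (263,145). The gate pocket at (258,227) is empty down to the orange tub, and the other two clips are still in their pockets at (350,290) and (345,405). Letting the treadle up.

```bash
python3 -m pendant '{"grip":[-1,-1,-1,-1,-1,-1,-1,-1,-1,-1,-1,-1],"linear":[[0,0,-2],[0,0,-3],[0,0,-4],[0,0,-5],[0,0,-6],[0,0,-8],[0,0,-15],[0,0,-25],[0,0,-25],[0,0,-30],[0,0,-30],[0,0,0]],"angular":[[0,0,0],[0,0,0],[0,0,0],[0,0,0],[0,0,0],[0,0,0],[0,0,0],[0,0,0],[0,0,0],[0,0,0],[0,0,0],[0,0,0]]}'
python3 -m pendant '{"grip":[-1,-1,-1,-1,-1,-1,-1],"linear":[[0,-35,0],[0,-35,0],[0,-35,0],[0,-35,0],[0,-20,0],[0,0,0],[0,0,0]],"angular":[[0,0,0],[0,0,0],[0,0,0],[0,0,0],[0,0,0],[0,0,0],[0,0,0]]}'
python3 - <<'E'
from h import *
a=cv2.cvtColor(ctrl.get_image("side"),cv2.COLOR_RGB2BGR)[150:290,200:312]
b=cv2.cvtColor(ctrl.get_image("top"),cv2.COLOR_RGB2BGR)[150:240,210:330]
cv2.imwrite("pics/d.png",np.hstack([cv2.resize(a,(400,500),interpolation=2),cv2.copyMakeBorder(cv2.resize(b,(400,300),interpolation=2),0,200,0,0,0)]))
E
```

```text
t: 13.88
ee_pos: [491.9, -87.1, 212.5]
orientation: [0.09, 3.133, -0.002]
ft_force: [1.5, 0.5, 0.2]
width: 0.4
grasp_force: 0.0
t: 14.47
ee_pos: [479.3, -246.6, 206.6]
orientation: [-0.094, -3.138, -0.002]
ft_force: [-0.5, 0.5, -0.1]
width: 0.6
grasp_force: 0.0
```

View pics/d.png

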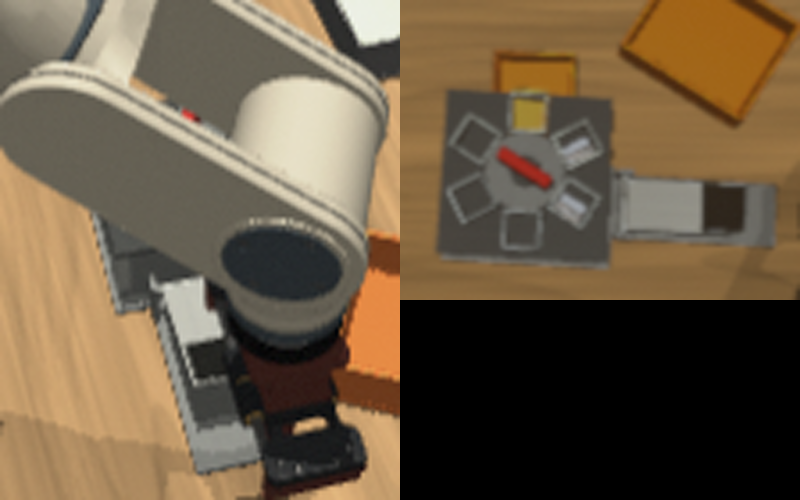

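The gate pocket at (528,112) is empty over the shut brass gate, the treadle is back up, the tub is unmoved and the other two clips are in place. The dropped clip itself is out of sight under the deck. Handing in.

```bash
python3 -c "
from workcell import ctrl
print(ctrl.close_job())"
```

```text
the job is handed in; nothing more can be done
None
```

I turned the carousel one click, held the treadle on its stop for just over a second at about 24 N, and let it back up. One clip dropped through the open gate into the tub's spot (it lies out of camera view under the deck, so I could not see it at rest). The job is handed in.

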